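Set the hotplate's heat and slide the child guard over the knob

ROBOT

A 6-joint arm with a two-finger parallel gripper is mounted at the origin on a cart in front of the work surface, level with it; the furniture and walls round the work are solid. World frame = base frame: x ahead of the robot, y to its left, z up, the work surface at z = 0. Lengths are in m, angles in rad, forces in N, time in s.
With the tool pointing down it reaches from about 0.375 to 0.9 m from the base axis. Payload 3.1 kg.
Tool frame: the origin (TCP) lies midway between the tips of the shut fingers; the grasp point (between the pads) lies 19 mm behind it; z points along the fingers, y is the line along which they close (so a half turn about z gives the same grasp; the last joint's range is limited). The gripper opens to 87 mm and grips with 3 to 60 N. Pads are 19 mm wide; open, the fingers measure 117 mm over their backs; the gripper's body (75 mm by 190 mm) begins 51 mm behind the grasp point.
Start: joints at [-0.178, 0.527, 1.433, -0, 1.181, -0.178], TCP at [0.625, 0, 0.223] pointing down, gripper open.
Joint ranges: [-3.08, 3.08], [-0.75, 2.2], [0.22, 2.44], [-1.43, 4.57], [0, 2.65], [-2.85, 2.85]. Speed limits (rad/s): [2.79, 2.79, 3.14, 3.14, 3.14, 3.14].

INTERFACE

Orientations are given as a unit quaternion [x, y, z, w].
In Python, from rig import robot gives the robot as it stands. The module is installed in compiled form; this text tells all that it offers.
- The arm moves only by the tool play_rows, never from a script. Its arguments are lists of equal length, an entry for each row: "gripper": the closure, from -1 (fully open) to 1 (shut); "delta_pos": the shift along the tool's x, y, z in cm, a list of three; "turn": the turn, a rotation vector about the tool's x, y, z in rad, a list of three. A call has 1 to 12 rows; each row is the pose to reach, as a shift and turn from the pose commanded when the call began, along the tool's axes at that moment; what a row does not reach only later rows make up. A row lasts 1/8 s, in which the tool goes at most 62.5 mm and 10.7 degrees, less where a joint would pass 70% of its speed; a pose out of reach is approached as far as the arm can. A call with a gripper value outside its range is refused whole. The fingers move at their own pace and stop on an object; "squeeze" is the grip in N (left out, the last holds). Time passes only in rows, so rows that repeat a pose let the fingers close. It gives the time, the measured TCP pose, the force, the opening and the grip force at its end, in the units of the state.
- robot.get_obs(): the state, without advancing time (a new reading comes with each control period).
- robot.camera(name): name is "scene" or "side" or "wrist"; returns a dict with "color" (420x560x3 uint8, red, green, blue), "vfov" (degrees; the focal length in pixels is half the picture's height over the tangent of half this angle, whatever the lens; pixels are square), "cx", "cy" (the principal point, pixels), "R" (3x3) and "t" (3): a world point X has camera coordinates R X + t. Camera axes: x right, y down, z forward; pixel columns grow to the right and rows downward; lengths in m; the calibration is good to about 2 mm. A picture is of the moment at which its call begins. There is no depth.
- robot.hand_in(): hands the job in; it is judged then, once.
The state is a dict: "time": time; "q": joint angles; "joint_velocities": joint speeds; "joint_torque": joint torques, N m; "position": TCP position; "tool_rot": TCP orientation; "ft_force": force on the tool from outside, world axes, zero at the start; "moment": the same for the moment, N m; "grip_width": finger opening in m; "grip_force": force on a finger pad.
Only numpy, scipy, OpenCV 4.12 (cv2) and the standard library are available. Lean on these libraries where they do the work, as an engineer would, in place of code of your own. Each camera call takes 0.05 s, during which the arm holds its last target. There are 200 camera calls.

TASK

Set the heat on the portable hotplate: turn its black knob clockwise until the white pointer lines up with the green mark on the ring round it, then pull the clear child guard by its red fin all the way over the knob until it stops, so that the setting cannot be touched. Let go of both, and leave the pot and everything else standing where it is.

Things in the scene. Friction and masses are not known exactly. Their poses are not given: they have to be found in the camera images.
- hotplate: white portable hotplate, fixed, 220 (x) x 400 (y) mm; origin under its centre at worktop height, z up. Its right end (-y) has a black control panel, 126 mm wide, top 50 mm above the worktop; the cooking plate with the pot is at y +85 mm. Knob axis at (-60, -130) mm; the guard stands behind the knob (+x) and slides over it along this frame's -x
- heat_knob (a joint): angle of the black knob, rad, 0 to 2.6: 0 with the pointer along the hotplate's +x, growing clockwise seen from above; it stays where it is left, friction about 0.06 N m
- knob_grip (a point): on the knob's axis, 27 mm above the panel: where to grip. The knob is a 64 mm wide, 6 mm high disc with a bar on it, 58 mm long, 16 mm wide, up to 32 mm above the panel. Its x axis runs along the bar toward the pointer end, z up
- knob_pointer (a point): pointer end of the bar, at its top: 28 mm from the knob axis, 32 mm above the panel; a white line runs from the axis to here and down the bar's end. Its x axis is the pointing direction, away from the knob axis
- green_mark (a point): the green mark, 12 mm wide, on the flat grey ring (34 to 44 mm radius) round the knob, 39 mm from the knob axis, level with the panel. Its x axis points away from the knob axis through the mark; the knob is set when the pointer's x axis lies along it
- guard (a joint): travel of the clear guard, m: 0 parked behind the knob, 0.120 at its stop, centred over the knob; moves along the hotplate's -x, friction about 2.5 N
- guard_grip (a point): grip point in the red fin on the guard, 60 mm above the panel. The fin is 60 mm long in y, 12 mm thick in x, and stands from 40 to 73 mm above the panel, in the middle of the guard's 84 (x) x 101 (y) mm top. The guard is a hood open toward the knob (-x), 36 mm high inside. Axes as the hotplate's
- black_pot: black pot with two handles, 166 x 205 x 86 mm, loose on the cooking plate, its foot 56 mm above the worktop; origin under its centre, handles along its y
- mug_blue: dark mug, 80 x 114 x 91 mm, loose on the worktop at the right; origin under its centre
- spice_3: small spice jar, 44 mm wide, 105 mm high, loose on the worktop right of the hotplate; origin under its centre
- wooden_spoon: wooden spoon, 327 mm long, lying loose in front of the hotplate; origin under its middle

How it is judged:
By the outcome, as a careful person would: the job done as asked, in the order asked, and still so for the second after the job is handed in, with the robot touching nothing.
It also fails if it takes over 54 s, if anything falls off the work surface, if the arm or the gripper's body presses on something with over 40 N, if the wrist force passes 120 N, or if a joint passes its speed limit or range.

## Working session

There is one attempt and no reset: what is moved stays moved. The work goes in short steps, Python scripts to look and compute and a tool call to move; the robot and the scene stay as the last step left them, time stands still between calls to the robot, and variables do not carry over. Pictures are saved under pics/ and viewed, at most 10 in all, crops included, and the job is handed in when it is done.

Besides the shell and the picture viewer there is one more tool, called after "Emit:" by a JSON object that holds its "fn" and its "kwargs", one argument or row to a line. play_rows: Moves the arm, as the interface text tells. Its arguments: {"type":"object","properties":{"gripper":{"type":"array","items":{"type":"number"}},"delta_pos":{"type":"array","items":{"type":"array","items":{"type":"number"}}},"turn":{"type":"array","items":{"type":"array","items":{"type":"number"}}},"squeeze":{"type":"number"}},"required":["gripper","delta_pos","turn"]}

```bash
mkdir -p pics
cat > h.py <<'E'
import numpy as np, cv2
from rig import robot
def cam(n):
    c=robot.camera(n); c['f']=c['color'].shape[0]/2/np.tan(np.radians(c['vfov'])/2); return c
def ray(c,u,v):
    R=np.array(c['R']);t=np.array(c['t']); d=R.T@np.array([(u-c['cx'])/c['f'],(v-c['cy'])/c['f'],1]); return -R.T@t,d
def onz(c,u,v,z):
    o,d=ray(c,u,v); return o+d*(z-o[2])/d[2]
def proj(c,X):
    p=np.array(c['R'])@np.array(X)+np.array(c['t']); return np.array([c['cx']+c['f']*p[0]/p[2],c['cy']+c['f']*p[1]/p[2]])
def save(c,name): cv2.imwrite('pics/'+name,c['color'][:,:,::-1])
E
python3 - <<'E'
from h import *
for n in('scene','side','wrist'):
    c=cam(n); save(c,n+'0.png'); np.save(n+'0.npy',c,allow_pickle=True); print(n,c['vfov'],c['cx'],c['cy'],(-np.array(c['R']).T@c['t']).round(3))
a=[cv2.imread(f'pics/{n}0.png') for n in('scene','side')]
E
```

```text
scene 44.670037741682656 277.07259951505597 206.74086779976668 [ 0.065 -0.628  0.915]
side 57.45491723746346 280.702849057847 207.65923945864927 [ 0.24  -0.866  0.521]
wrist 65.71519869785823 276.3015376329643 210.8473850928066 [0.624 0.073 0.383]
```

View pics/scene0.png

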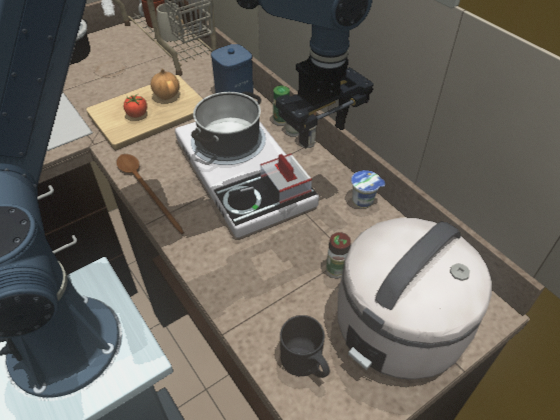

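View pics/side0.png

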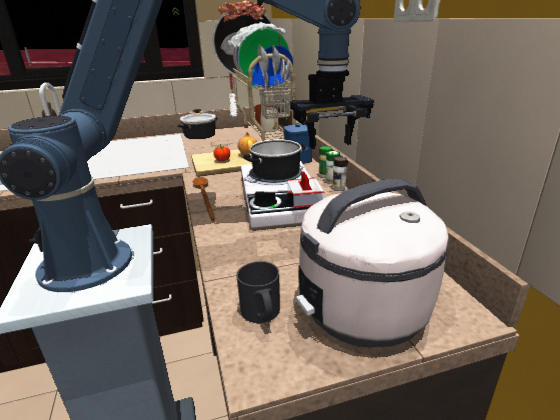

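View pics/wrist0.png

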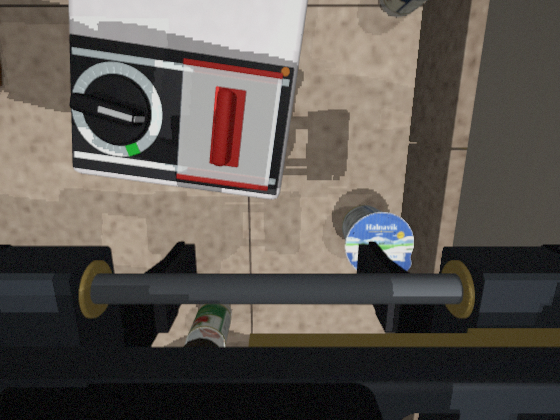

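The wrist view shows the knob ring around (116,109), the white pointer line from about (97,108) to (145,120), the green mark at (132,149) and the fin at (228,126). The scene and side views show nothing above the panel apart from the pot to the left.

```bash
cat > m.py <<'E'
from h import *
def cen(m,box=None):
    if box is not None:
        k=np.zeros_like(m);x0,y0,x1,y1=box;k[y0:y1,x0:x1]=1;m=m*k
    ys,xs=np.nonzero(m); return xs,ys
E
python3 - <<'E'
from m import *
c=np.load('wrist0.npy',allow_pickle=True).item(); I=c['color'].astype(int); r,g,b=I[...,0],I[...,1],I[...,2]
xs,ys=cen(((g>r+60)&(g>b+60)).astype(int),(60,50,180,190)); gm=onz(c,xs.mean(),ys.mean(),.05); print('green',len(xs),xs.mean(),ys.mean(),gm)
# ring outer: gray pixels 
m=((I.min(2)>105)&(I.max(2)-I.min(2)<40)).astype(np.uint8)
xs,ys=cen(m,(60,55,172,165)); P=np.array([onz(c,u,v,.05)[:2] for u,v in zip(xs,ys)])
d0=onz(c,116,109,.05)[:2]
for _ in range(8):
    rr=np.hypot(*(P-d0).T); s=(rr>.032)&(rr<.047); Q=P[s]
    A=np.c_[2*Q,np.ones(len(Q))]; x=np.linalg.lstsq(A,(Q**2).sum(1),rcond=None)[0]; d0=x[:2]
print('ring',d0,np.sqrt(x[2]+d0@d0),s.sum(),'greenR',np.hypot(*(gm[:2]-d0)))
# pointer: white line on top z=.082
s=(I.min(2)>120)
xs,ys=cen(s.astype(int),(95,95,150,130)); P=np.array([onz(c,u,v,.082)[:2] for u,v in zip(xs,ys)]);k=np.hypot(*(P-d0).T)<.0295;P=P[k]
vx=cv2.fitLine(P.astype(np.float32),cv2.DIST_HUBER,0,.01,.01).ravel();print('line',vx,len(P),P.min(0),P.max(0))
# fin top
R=((r>g+70)&(r>b+70)).astype(np.uint8); xs,ys=cen(R,(205,80,250,172)); 
rect=cv2.minAreaRect(np.c_[xs,ys].astype(np.float32)); print('fin',rect)
for p in cv2.boxPoints(rect): print(p, onz(c,*p,.123))
n,l,st,ce=cv2.connectedComponentsWithStats(R); print(st[1:],ce[1:])
for i in range(1,n):
    if st[i,4]>150:
        ys,xs=np.nonzero(l==i); Q=np.array([onz(c,u,v,.09)[:2] for u,v in zip(xs,ys)]); L=cv2.fitLine(Q.astype(np.float32),cv2.DIST_HUBER,0,.01,.01).ravel(); print(i,L,np.degrees(np.arctan2(L[1],L[0])))
print(d0,'green dir',np.degrees(np.arctan2(*(gm[:2]-d0)[::-1])))
print(robot.get_obs())
x0=cv2.resize(c['color'][40:210,50:320][:,:,::-1],None,fx=2.9,fy=2.9,interpolation=cv2.INTER_CUBIC);cv2.imwrite('pics/crop0.png',x0)
E
```

```text
green 130 132.2 149.01538461538462 [0.4778564  0.04701105 0.05      ]
ring [0.46670085 0.08424001] 0.03984224070764152 2578 greenR 0.038864398595052675
line [ 0.95828825 -0.28580344  0.47977915  0.08080516] 205 [0.46540046 0.07509514] [0.49422666 0.08701424]
fin ((226.2758026123047, 126.44873046875), (29.82621192932129, 78.43487548828125), 6.170175075531006)
[207.23392 163.83609] [0.56860455 0.04112643 0.123     ]
[215.66425  85.85559] [0.57820205 0.09959796 0.123     ]
[245.31769  89.06137] [0.60044491 0.09733281 0.123     ]
[236.88736 167.04187] [0.59223079 0.03857828 0.123     ]
[[ 183   58  100   21  561]
 [ 210   86   36   81 2047]
 [ 234   97    1    1    1]
 [ 233  106    1    1    1]
 [ 232  118    1    1    1]
 [ 228  158    1    1    1]
 [ 176  174   92   16  426]] [[232.77183601  68.10516934]
 [226.28334148 126.1358085 ]
 [234.          97.        ]
 [233.         106.        ]
 [232.         118.        ]
 [228.         158.        ]
 [221.01643192 182.01643192]]
1 [ 0.9903333  -0.13870819  0.58740544  0.11683169] -7.973101
2 [0.1609294  0.9869659  0.57944226 0.07114584] 80.73915
7 [ 0.99057496 -0.1369718   0.5732793   0.02047422] -7.872655
[0.46670085 0.08424001] green dir -73.31929986696865
{'time': 0.15, 'q': array([-1.78528367e-01,  5.28258621e-01,  1.43360038e+00, -4.01473771e-06,
        1.18143456e+00, -1.78476110e-01]), 'joint_velocities': array([-0.00036938, -0.00141504, -0.00471986, -0.00110398, -0.00040846,
        0.00022411]), 'joint_torque': array([ 9.14956272e-04, -4.40429199e+01, -1.76841742e+01,  6.33679633e-02,
        5.52540855e-02, -1.06930895e-04]), 'position': array([6.24431690e-01, 1.13132605e-04, 2.21795186e-01]), 'tool_rot': array([ 7.07124461e-01,  7.07088590e-01, -4.86554697e-04, -6.97520838e-04]), 'ft_force': array([ 0.09152965, -0.0651181 ,  0.71909467]), 'moment': array([ 0.02811574,  0.00481157, -0.01301885]), 'grip_force': 0.0, 'grip_width': 0.08712862318503771}
```

View pics/crop0.png

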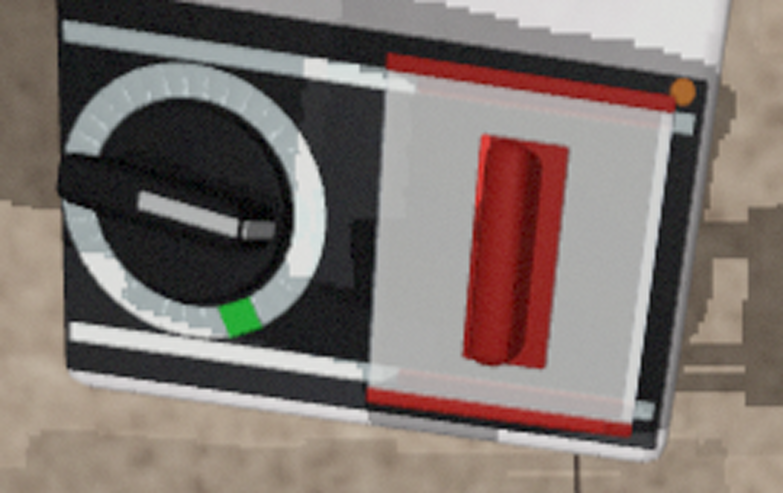

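Emit:
{"fn": "play_rows", "kwargs": {
  "gripper": [-1,-1,-1,-1,-1,-1,-1,-1,-1,-1,-1,-1],
  "delta_pos": [
    [2,-4,2],
    [4,-8,4],
    [6,-12,6],
    [8.4,-15.8,6.3],
    [8.4,-15.8,6.3],
    [8.4,-15.8,6.3],
    [8.4,-15.8,6.3],
    [8.4,-15.8,6.3],
    [8.4,-15.8,6.3],
    [8.4,-15.8,6.3],
    [8.4,-15.8,6.3],
    [8.4,-15.8,6.3]
  ],
  "turn": [
    [0,0,-0.16],
    [0,0,-0.32],
    [0,0,-0.48],
    [0,0,-0.64],
    [0,0,-0.8],
    [0,0,-0.96],
    [0,0,-1.12],
    [0,0,-1.28],
    [0,0,-1.28],
    [0,0,-1.28],
    [0,0,-1.28],
    [0,0,-1.28]
  ]
}}

```text
time: 1.65
position: [0.4669, 0.084, 0.1595]
tool_rot: [0.145, 0.989, 0.0, -0.0]
ft_force: [-0.8, -0.6, 0.2]
grip_width: 0.0871
grip_force: 0.0
```

Run:
```python
from h import *
from scipy.spatial.transform import Rotation as Ro
o=robot.get_obs();R=Ro.from_quat(o['tool_rot']).as_matrix();print(o['position'],R.round(4),o['q'].round(3))
print('delta tool cm',R.T@(np.array([.4667,.0842,.062])-o['position'])*100,'closing deg',np.degrees(np.arctan2(R[1,1],R[0,1])))
c=cam('wrist');save(c,'wrist1.png')
```

```text
[0.46694492 0.08401367 0.15953377] [[-9.578e-01  2.874e-01 -1.000e-04]
 [ 2.874e-01  9.578e-01  0.000e+00]
 [ 1.000e-04 -0.000e+00 -1.000e+00]] [-0.058  0.426  1.867  0.     0.848 -1.337]
delta tool cm [0.02807496 0.0108627  9.75337906] closing deg 73.29803609111853
```

View pics/wrist1.png

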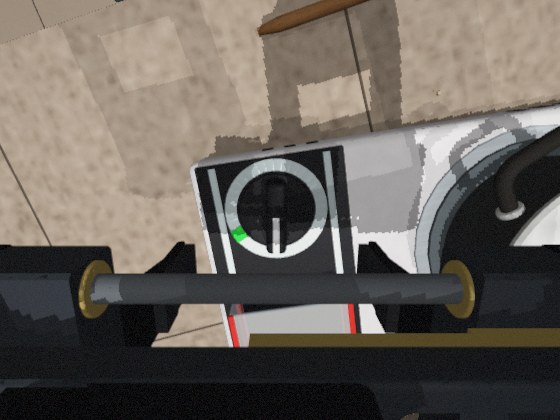

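The bar is vertical in the image at column 277, on the finger centreline, and the pot handle at (510,200) is clear of the fingers. I'll descend and grip.

Emit:
{"fn": "play_rows", "kwargs": {
  "gripper": [-1,-1,-1,-1,1,1,1,1,1,1,1,1],
  "delta_pos": [
    [0,0,4],
    [0,0,8],
    [0,0,9.7],
    [0,0,9.7],
    [0,0,9.7],
    [0,0,9.7],
    [0,0,9.7],
    [0,0,9.7],
    [0,0,9.7],
    [0,0,9.7],
    [0,0,9.7],
    [0,0,9.7]
  ],
  "turn": [
    [0,0,0],
    [0,0,0],
    [0,0,0],
    [0,0,0],
    [0,0,0],
    [0,0,0],
    [0,0,0],
    [0,0,0],
    [0,0,0],
    [0,0,0],
    [0,0,0],
    [0,0,0]
  ],
  "squeeze": 25
}}

```text
time: 3.2
position: [0.4668, 0.0837, 0.0625]
tool_rot: [0.144, 0.99, -0.0, -0.0]
ft_force: [-0.6, -4.0, 1.9]
grip_width: 0.0157
grip_force: 25.0
```

Run:
```python
from m import *
import cv2
from scipy.spatial.transform import Rotation as Ro
o=robot.get_obs();R=Ro.from_quat(o['tool_rot']).as_matrix();print(o['position'],o['grip_width'],o['grip_force'],o['ft_force'],'closing deg',np.degrees(np.arctan2(R[1,1],R[0,1])))
# green from saved pic (pose before) using a fresh camera model is invalid; use scene image instead
c=cam('wrist'); I=c['color'].astype(int); r,g,b=I[...,0],I[...,1],I[...,2]
ys,xs=np.nonzero((g>r+60)&(g>b+60)); print(len(xs))
if len(xs):
    p=onz(c,xs.mean(),ys.mean(),.05); d=p[:2]-o['position'][:2]; print(p,np.hypot(*d),np.degrees(np.arctan2(d[1],d[0])))
```

```text
[0.46681558 0.08367791 0.06251961] 0.015743745829363748 24.995940327644348 [-0.63650576 -3.98482153  1.94915827] closing deg 73.38886544842451
0
```

Emit:
{"fn": "play_rows", "kwargs": {
  "gripper": [1,1,1,1,1,1,1,1,1,1,1],
  "delta_pos": [
    [0,0,0],
    [0,0,0],
    [0,0,0],
    [0,0,0],
    [0,0,0],
    [0,0,0],
    [0,0,0],
    [0,0,0],
    [0,0,0],
    [0,0,0],
    [0,0,0]
  ],
  "turn": [
    [0,0,0.12],
    [0,0,0.24],
    [0,0,0.36],
    [0,0,0.48],
    [0,0,0.6],
    [0,0,0.72],
    [0,0,0.84],
    [0,0,0.94],
    [0,0,0.99],
    [0,0,0.99],
    [0,0,0.99]
  ]
}}

```text
time: 4.62
position: [0.4675, 0.0842, 0.0625]
tool_rot: [0.597, 0.802, 0.0, 0.0]
ft_force: [1.8, 1.4, -0.9]
grip_width: 0.016
grip_force: 25.0
```

Emit:
{"fn": "play_rows", "kwargs": {
  "gripper": [-0.2,-0.2,-0.2,-0.2,-0.2,-0.2,-0.2,-0.2,-0.2,-0.2],
  "delta_pos": [
    [0,0,0],
    [0,0,0],
    [0,0,0],
    [0,0,0],
    [0,0,-3],
    [0,0,-7],
    [0,0,-11],
    [0,0,-13],
    [0,0,-13],
    [0,0,-13]
  ],
  "turn": [
    [0,0,0],
    [0,0,0],
    [0,0,0],
    [0,0,0],
    [0,0,0],
    [0,0,0],
    [0,0,0],
    [0,0,0],
    [0,0,0],
    [0,0,0]
  ]
}}

```text
time: 5.88
position: [0.4662, 0.0841, 0.1917]
tool_rot: [0.598, 0.802, -0.0, -0.001]
ft_force: [0.4, -0.0, 0.1]
grip_width: 0.0523
grip_force: 0.0
```

Run:
```python
from h import *
from scipy.spatial.transform import Rotation as Ro
o=robot.get_obs();R=Ro.from_quat(o['tool_rot']).as_matrix();print(o['position'],'closing deg',np.degrees(np.arctan2(R[1,1],R[0,1])))
c=cam('wrist');save(c,'wrist2.png');np.save('wrist2.npy',c,allow_pickle=True)
print('knob px',proj(c,[.4667,.0842,.05]))
u,v=proj(c,[.4667,.0842,.05]).astype(int)
x0,y0=max(u-90,0),max(v-70,0)
cv2.imwrite('pics/crop2.png',cv2.resize(c['color'][y0:v+70,x0:u+90][:,:,::-1],None,fx=4,fy=4,interpolation=cv2.INTER_CUBIC));print(x0,y0)
```

```text
[0.4661628  0.0840502  0.19173998] closing deg 16.616189636535488
knob px [277.11381062 201.2188563 ]
187 131
```

View pics/crop2.png

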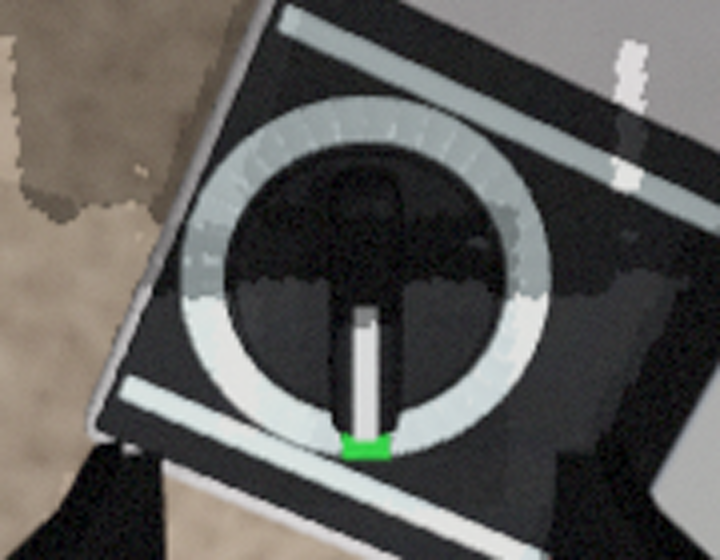

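The white pointer line (crop column 366) runs straight into the green mark (centre 366,447), and the ring centre is at column 366, so the knob is set. Next is the fin.

Emit:
{"fn": "play_rows", "kwargs": {
  "gripper": [-1,-1,-1,-1,-1,-1,-1,-1,-1,-1,-1],
  "delta_pos": [
    [-2,4,0],
    [-4,8,0],
    [-5,10.9,0],
    [-5,10.9,2],
    [-5,10.9,4],
    [-5,10.9,4],
    [-5,10.9,6],
    [-5,10.9,8],
    [-5,10.9,9.4],
    [-5,10.9,9.4],
    [-5,10.9,9.4]
  ],
  "turn": [
    [0,0,0.14],
    [0,0,0.28],
    [0,0,0.428],
    [0,0,0.428],
    [0,0,0.428],
    [0,0,0.428],
    [0,0,0.428],
    [0,0,0.428],
    [0,0,0.428],
    [0,0,0.428],
    [0,0,0.428]
  ]
}}

```text
time: 7.3
position: [0.5863, 0.0673, 0.0991]
tool_rot: [0.754, 0.657, 0.0, 0.0]
ft_force: [0.6, -0.2, 0.1]
grip_width: 0.0869
grip_force: 0.0
```

Emit:
{"fn": "play_rows", "kwargs": {
  "gripper": [1,1,1,1,1,1,1,1,1],
  "delta_pos": [
    [0,0,0],
    [0,0,0],
    [0,0,0],
    [0,0,0],
    [0,0,0],
    [0,0,0],
    [0,0,0],
    [0,0,0],
    [0,0,0]
  ],
  "turn": [
    [0,0,0],
    [0,0,0],
    [0,0,0],
    [0,0,0],
    [0,0,0],
    [0,0,0],
    [0,0,0],
    [0,0,0],
    [0,0,0]
  ],
  "squeeze": 25
}}

```text
time: 8.43
position: [0.5846, 0.0674, 0.0984]
tool_rot: [0.754, 0.657, -0.001, -0.001]
ft_force: [-1.9, 1.3, 1.6]
grip_width: 0.0118
grip_force: 25.0
```

Emit:
{"fn": "play_rows", "kwargs": {
  "gripper": [1,1,1,1,1,1,1,1,1,1,1,1],
  "delta_pos": [
    [0,-0.6,0],
    [0,-1.8,0],
    [0,-3,0],
    [0,-4.2,0],
    [0,-5.4,0],
    [0,-6.6,0],
    [0,-7.8,0],
    [0,-9,0],
    [0,-10.2,0],
    [0,-11.2,0],
    [0,-11.8,0],
    [0,-11.8,0]
  ],
  "turn": [
    [0,0,0],
    [0,0,0],
    [0,0,0],
    [0,0,0],
    [0,0,0],
    [0,0,0],
    [0,0,0],
    [0,0,0],
    [0,0,0],
    [0,0,0],
    [0,0,0],
    [0,0,0]
  ]
}}

```text
time: 9.93
position: [0.4678, 0.0838, 0.0984]
tool_rot: [0.754, 0.657, -0.001, -0.001]
ft_force: [1.1, 2.4, -7.0]
grip_width: 0.0116
grip_force: 25.0
```

Emit:
{"fn": "play_rows", "kwargs": {
  "gripper": [1,1,1,1,1],
  "delta_pos": [
    [0,-0.2,0],
    [0,-0.4,0],
    [0,-0.6,0],
    [0,-0.6,0],
    [0,-0.6,0]
  ],
  "turn": [
    [0,0,0],
    [0,0,0],
    [0,0,0],
    [0,0,0],
    [0,0,0]
  ]
}}

```text
time: 10.55
position: [0.4677, 0.0838, 0.0985]
tool_rot: [0.754, 0.656, 0.003, 0.003]
ft_force: [9.4, 0.8, -16.5]
grip_width: 0.0119
grip_force: 25.1
```

Emit:
{"fn": "play_rows", "kwargs": {
  "gripper": [1,1,1,1],
  "delta_pos": [
    [0,-0.3,0],
    [0,-0.5,0],
    [0,-0.5,0],
    [0,-0.5,0]
  ],
  "turn": [
    [0,0,0],
    [0,0,0],
    [0,0,0],
    [0,0,0]
  ]
}}

```text
time: 11.05
position: [0.4677, 0.0838, 0.0986]
tool_rot: [0.754, 0.656, 0.007, 0.007]
ft_force: [17.1, 0.1, -25.7]
grip_width: 0.0117
grip_force: 25.2
```

Emit:
{"fn": "play_rows", "kwargs": {
  "gripper": [1,1,-0.2,-0.2,-0.2,-0.2,-0.2,-0.2,-0.2,-0.2,-0.2,-0.2],
  "delta_pos": [
    [0,0.5,0],
    [0,0.9,0],
    [0,0.9,0],
    [0,0.9,0],
    [0,0.9,0],
    [0,0.9,0],
    [0,0.9,-3],
    [0,0.9,-8],
    [0,0.9,-13],
    [0,0.9,-15],
    [0,0.9,-15],
    [0,0.9,-15]
  ],
  "turn": [
    [0,0,0],
    [0,0,0],
    [0,0,0],
    [0,0,0],
    [0,0,0],
    [0,0,0],
    [0,0,0],
    [0,0,0],
    [0,0,0],
    [0,0,0],
    [0,0,0],
    [0,0,0]
  ]
}}

```text
time: 12.55
position: [0.4659, 0.0838, 0.2475]
tool_rot: [0.754, 0.657, -0.001, -0.001]
ft_force: [-0.2, -0.4, -0.5]
grip_width: 0.0525
grip_force: 0.0
```

Run:
```python
from h import *
c=cam('wrist');I=c['color'].astype(int);r,g,b=I[...,0],I[...,1],I[...,2]
R=((r>g+70)&(r>b+70)).astype(np.uint8);n,l,st,ce=cv2.connectedComponentsWithStats(R)
for i in range(1,n):
    if st[i,4]>150: print(st[i],ce[i],onz(c,*ce[i],.12),onz(c,*ce[i],.09))
print(robot.get_obs()['ft_force'])
a=c['color'][:,:,::-1];s=cam('scene')['color'][50:260,130:410,::-1]
cv2.imwrite('pics/fin.png',np.hstack([cv2.resize(a,(400,300)),cv2.resize(s,(400,300))]))
```

```text
[236 145  86   5 423] [278.40661939 147.02364066] [0.4740186  0.13517279 0.12      ] [0.47383078 0.13297508 0.09      ]
[ 266  165   26   69 1662] [278.48134777 197.14380265] [0.46798831 0.0906081  0.12      ] [0.46717514 0.0837889  0.09      ]
[239 240  80   4 319] [278.37617555 241.49529781] [0.46205588 0.04797609 0.12      ] [0.4606275  0.03673584 0.09      ]
[ 0.77857009 -0.59953282  0.19511891]
```

View pics/fin.png

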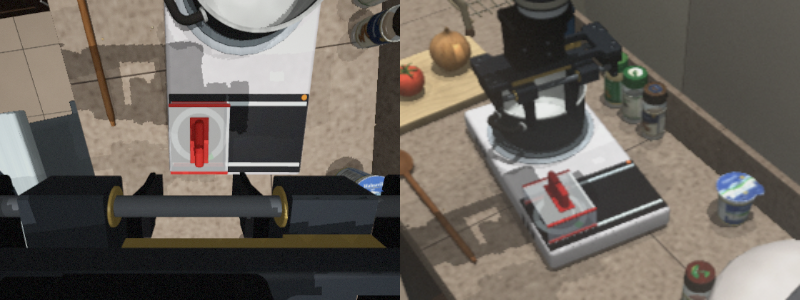

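The guard sits over the knob: the ring shows through it, centred, and the fin is at (278,197) in the full wrist image, i.e. x≈0.467, level with the knob axis. The pot and the other things haven't moved, and the gripper is clear.

```bash
python3 -c "
from rig import robot
print(robot.hand_in())"
```

```text
the job is handed in; nothing more can be done
None
```

I turned the knob until its pointer lined up with the green mark, pulled the guard over it to its stop, released both, left everything else in place and handed the job in at about 13 s.

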